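# Weigh a carton of screws on the beam scale

## Task

Weigh the small carton of screws on the beam scale: set it down gently, flat and in the middle of the round pan, and slide the poise along the notched beam until, seated in a notch, it lets the pointer at the beam's end come to rest between the two bold lines of the gauge. Leave the scale free, and do not shift the larger carton, the tin of bolts or the mug.

Things in the scene. Friction and masses are not known exactly. Their poses are not given: they have to be found in the camera images.
- scale: fixed base of the beam scale: grey plate 105 x 430 mm, 22 mm high, pillar 120 mm high. Origin on the table under the beam's pivot (105 mm up); y points along the beam from pivot to gauge, z up. The pan is on the -y arm, 100 mm from the pivot, the poise on the +y arm; the gauge, a plate 40 mm wide, its top 148 mm up, stands at y = 262 mm on the pointer's +x side, two stop pins before it
- pan_centre (a point): centre of the pan's floor: round aluminium dish, flat to 71 mm radius, rim 4 mm higher, 157 mm over the rim. A link keeps it level, so where the load stands on it does not change the reading. 142 mm above the table when the beam is level; it sinks by 100 mm x beam angle, at most 9 mm either way
- beam (a joint): beam angle (rad): 0 level, positive with the pointer end up (pan down), stops at -0.09 and +0.09. Free, damped flexure pivot: stiffness 2.0 Nm/rad, at rest about 1 s after it is let go. Balances level with the pan empty and the poise in the first notch
- poise (a joint): place of the poise along the beam (m): 0 in the first notch (60 mm from the pivot), growing toward the pointer to 0.16; 17 notches 10 mm apart. A sprung ball clicks into each; about 2 N to leave one. The poise weighs 0.50 kg: one notch balances 50 g on the pan and turns the free beam by 0.0245 rad
- poise_grip (a point): point to pinch on the poise, a dark steel block riding on the beam: 34 mm across the beam, 40 mm along it, 48 mm tall; this point is on its middle line, 16 mm below its flat top (a small disc stands 3 mm higher), 12 mm above the beam's middle. y runs along the beam toward the pointer. Pinch it across the beam from above; it moves only along the beam
- pointer_tip (a point): black tip of the pointer at the free end of the beam, 262 mm from the pivot, 2.2 mm thick; moves up or down by 6.4 mm for each notch of the poise
- centre_mark (a point): point on the gauge midway between its two bold black lines, whose inner edges lie 5.6 mm above and below it; fixed to the scale, axes as the scale's. Finer marks follow above and below. The pointer is centred when its tip stands within 4.5 mm of this height
- screw_carton: the small cardboard carton of screws to be weighed, 62 (x) x 100 (y) x 48 (z) mm, between 0.27 and 0.75 kg depending on how full it is; origin in the middle of its underside, z up. Grasp it across its 62 mm
- screw_box_1: the larger cardboard carton of screws, 68 x 114 x 58 mm, origin in the middle of its underside: a bystander
- bolt_tin: open round tin of bolts, 69 mm wide, 76 mm tall, origin in the middle of its underside: a bystander
- mug: enamel mug, 81 mm wide, 82 mm tall, origin in the middle of its underside: a bystander

How it is judged:
By the outcome, as a careful person would: the job done as asked, in the order asked, and still so for the second after the job is handed in, with the robot touching nothing.
It also fails if it takes over 72 s, if anything falls off the work surface, if the arm or the gripper's body presses on something with over 40 N, if the wrist force passes 120 N, or if a joint passes its speed limit or range.

## Robot

A 7-joint arm with a two-finger parallel gripper is mounted at the origin on the work surface; the furniture and walls round the work are solid. World frame = base frame: x ahead of the robot, y to its left, z up, the work surface at z = 0. Lengths are in m, angles in rad, forces in N, time in s.
With the tool pointing down it reaches from about 0.425 to 0.925 m from the base axis. Payload 6.8 kg.
Tool frame: the origin (TCP) lies between the finger pads; the fingertips stand 22 mm ahead of it and the grasp point (between the pads) lies 3 mm ahead of it; z points along the fingers, y is the line along which they close (so a half turn about z gives the same grasp; the last joint's range is limited). The gripper opens to 85 mm and grips with 20 to 120 N. Pads are 22 mm wide; open, the fingers measure 114 mm over their backs; the gripper's body (76 mm by 85 mm) begins 54 mm behind the grasp point. The pads swing forward as they close: fully open they stand 13 mm farther back than shut.
Start: joints at [-1.347, 0.477, 0.022, 1.555, -0.011, 1.109, -0.083], TCP at [0.22, 0.638, 0.253] pointing down, gripper open.
Joint ranges: [-2.96, 2.96], [-0.34, 2.1], [-1.41, 1.46], [0.24, 2.44], [-1.37, 4.51], [0.17, 1.92], [-2.96, 2.96]. Speed limits (rad/s): [2.39, 2.39, 3.14, 3.14, 3.14, 3.14, 3.14].

## Interface

Orientations are given as a unit quaternion [w, x, y, z].
In Python, from station import bot gives the robot as it stands.
- The arm moves only by the tool servo_tool, never from a script. Its argument "motion" is a list that holds one entry, the list of rows, each a list of 5 numbers: the opening, from 0 (shut) to 1 (fully open), then the shift along the world's x, y, z each as a share of 0.04 m, from -1 to 1, then the turn about the world's z as a share of 0.12 rad, from -1 to 1. A call has 1 to 20 rows; each row shifts and turns the commanded pose from where the row before left it; what a row does not reach is not made up. A row lasts 1/10 s, in which the tool goes at most 50 mm and 8.59 degrees, less where a joint would pass 70% of its speed; a pose out of reach is approached as far as the arm can. A call with a number of a shift or a turn outside -1 to 1 is refused whole. A call with a gripper value outside its range is refused whole. The fingers move at their own pace and stop on an object; "newtons" is the grip in N (left out, the last holds). Time passes only in rows, so rows that do not move let the fingers close. It gives the time, the measured TCP pose, the force, the opening and the grip force at its end, in the units of the state.
- bot.get_obs(): the state, without advancing time (a new reading comes with each control period).
- bot.read_camera(name): name is "side" or "top"; returns (picture, depth): 384x512x3 uint8, red, green, blue; 384x512 float32, m along the optical axis (not along the pixel's ray), 0 where there is no reading.
- bot.get_calibration(name): a dict with "fovy" (degrees; the focal length in pixels is half the picture's height over the tangent of half this angle, whatever the lens; pixels are square), "cx", "cy" (the principal point, pixels), "view" (4x4, takes a point from world to camera coordinates). Camera axes: x right, y down, z forward; pixel columns grow to the right and rows downward; lengths in m; the calibration is good to about 2 mm. A picture is of the moment at which its call begins. get_calibration takes no time and is no camera call.
- bot.hand_in(): hands the job in; it is judged then, once.
The state is a dict: "t": time; "q": joint angles; "joint_vel": joint speeds; "joint_torque": joint torques, N m; "eef_pos": TCP position; "tool_rot": TCP orientation; "contact_force": force on the tool from outside, world axes, zero at the start; "torque": the same for the moment, N m; "gripper_width": opening from 0.0 (shut) to 1.0 (fully open); "grasp_force": force on a finger pad.
Only numpy, scipy, OpenCV 4.12 (cv2) and the standard library are available. Lean on these libraries where they do the work, as an engineer would, in place of code of your own. Each camera call takes 0.05 s, during which the arm holds its last target. There are 200 camera calls.

## Working session

There is one attempt and no reset: what is moved stays moved. The work goes in short steps, Python scripts to look and compute and a tool call to move; the robot and the scene stay as the last step left them, time stands still between calls to the robot, and variables do not carry over. Pictures are saved under pics/ and viewed, at most 10 in all, crops included, and the job is handed in when it is done.

Besides the shell and the picture viewer there is one more tool, called by a JSON object that holds its "api" and its "payload". servo_tool: Moves the arm, as the interface text tells. Shift numbers are shares of 0.04 m and turn numbers shares of 0.12 rad, none past 1 either way. Its arguments: {"type":"object","properties":{"motion":{"type":"array"},"newtons":{"type":"number"}},"required":["motion"]}

```bash
ls; mkdir -p pics; cat > h.py <<'E'
from station import bot
import numpy as np, cv2
def cal(n):
    c=bot.get_calibration(n); f=192/np.tan(np.radians(c["fovy"])/2); return c,f
def world(n,u,v,d):
    c,f=cal(n); p=np.array([(u-c["cx"])/f*d,(v-c["cy"])/f*d,d,1]); return (np.linalg.inv(np.array(c["view"]))@p)[:3]
def proj(n,P):
    c,f=cal(n); p=np.array(c["view"])@np.append(P,1); return c["cx"]+f*p[0]/p[2], c["cy"]+f*p[1]/p[2]
def ray(n,u,v):
    a=world(n,u,v,0); b=world(n,u,v,1); return a,(b-a)/np.linalg.norm(b-a)
def tri(a,b):
    (p,d),(q,e)=a,b
    s=np.linalg.lstsq(np.c_[d,-e],q-p,rcond=None)[0]; x=p+s[0]*d;y=q+s[1]*e
    return (x+y)/2, np.linalg.norm(x-y)
def grab(tag):
    for n in("top","side"):
        im,d=bot.read_camera(n); cv2.imwrite(f"pics/{tag}_{n}.png",im[...,::-1]); np.save(f"{tag}_{n}.npy",d)
E
python3 - <<'E'
from h import *
grab("a")
for n in("top","side"):
    c,f=cal(n);print(n,c["fovy"],c["cx"],c["cy"],np.round(np.linalg.inv(np.array(c["view"])),3))
print(bot.get_obs())
a=cv2.imread("pics/a_top.png")
E
```

```text
pics
top 46.859104798642186 244.93059391088042 188.2732411103839 [[-0.008 -0.989  0.149  0.232]
 [-1.     0.007 -0.005 -0.058]
 [ 0.003 -0.149 -0.989  1.654]
 [ 0.     0.     0.     1.   ]]
side 43.49072511645218 252.92907883554196 192.2950176087698 [[ 0.988 -0.116  0.101  0.281]
 [-0.153 -0.677  0.72  -1.117]
 [-0.015 -0.727 -0.687  1.131]
 [ 0.     0.     0.     1.   ]]
{'t': 0.1, 'q': array([-1.34714193,  0.47769162,  0.02236888,  1.55634028, -0.01151916,
        1.10930546, -0.08309401]), 'joint_vel': array([-0.00012993, -0.00243112, -0.00080099, -0.0020463 ,  0.00037348,
       -0.00042944, -0.00017003]), 'joint_torque': array([ 4.61254822e-03, -5.97755349e+01,  1.61378793e+00, -2.81950843e+01,
        1.28964198e-02,  4.97551955e-03, -2.27175292e-05]), 'eef_pos': array([0.2197062 , 0.63772143, 0.25244592]), 'tool_rot': array([-7.81853862e-05,  1.65120310e-01,  9.86273101e-01, -8.04370689e-04]), 'contact_force': array([-0.23870765, -0.52437479, -0.95793864]), 'torque': array([0.01237775, 0.00313728, 0.05654522]), 'grasp_force': 0.0, 'gripper_width': 1.0017094608278987}
```

View pics/a_top.png

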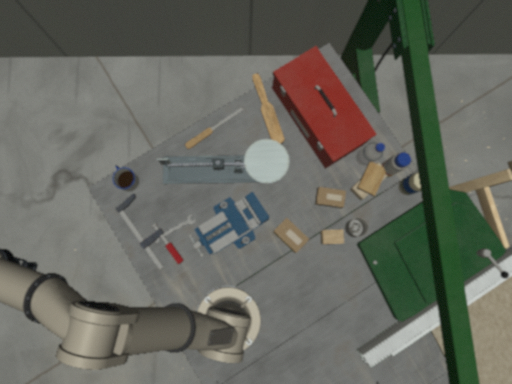

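View pics/a_side.png

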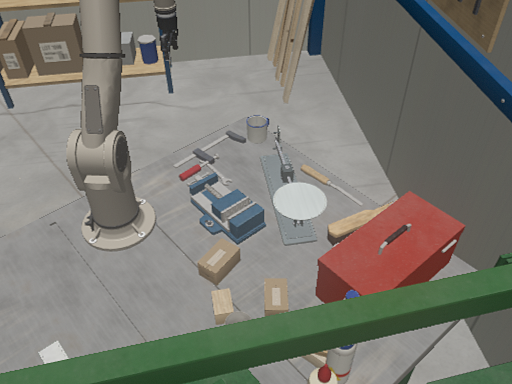

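The top view shows the scale with pan at about (266,161) and poise at about (217,162). Labelled cartons are at (291,235) and (331,197), the tin is at (356,228) and the mug at (124,179). In the side view the pan is at (299,202), the poise at (288,172), and the cartons at (219,260) and (276,297). I'll enlarge these and check sizes by depth.

```bash
python3 - <<'E'
from h import *
t=cv2.imread("pics/a_top.png");s=cv2.imread("pics/a_side.png")
A=cv2.resize(t[130:260,145:385],None,fx=3.3,fy=3.3,interpolation=cv2.INTER_CUBIC)[:,:790]
cv2.imwrite("pics/b_top.png",A)
B=cv2.resize(s[110:330,185:345],None,fx=2.7,fy=2.7,interpolation=cv2.INTER_CUBIC);cv2.imwrite("pics/b_side.png",B)
for n,pts in(("top",[(266,161),(217,162),(291,235),(331,197),(333,237),(356,228),(331,215),(190,180)]),("side",[(299,202),(288,172),(219,260),(276,297),(222,305),(284,148),(300,235)])):
    d=np.load(f"a_{n}.npy")
    for u,v in pts:
        print(n,u,v,np.round(world(n,u,v,d[v,u]),3))
E
```

```text
top 266 161 [ 0.554 -0.139  0.148]
top 217 162 [0.555 0.032 0.132]
top 291 235 [ 0.302 -0.23   0.056]
top 331 197 [ 0.439 -0.379  0.052]
top 333 237 [ 0.294 -0.382  0.048]
top 356 228 [ 0.328 -0.478  0.003]
top 331 215 [ 0.377 -0.387  0.001]
top 190 180 [0.512 0.14  0.015]
side 299 202 [ 0.553 -0.145  0.143]
side 288 172 [0.553 0.006 0.13 ]
side 219 260 [ 0.302 -0.252  0.058]
side 276 297 [ 0.44  -0.391  0.045]
side 222 305 [ 0.295 -0.396  0.05 ]
side 284 148 [ 0.602  0.291 -0.001]
side 300 235 [ 0.559 -0.162  0.016]
```

View pics/b_top.png

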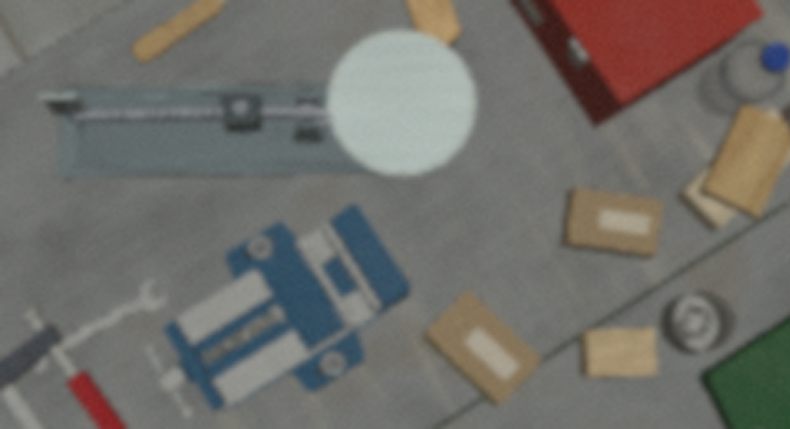

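View pics/b_side.png

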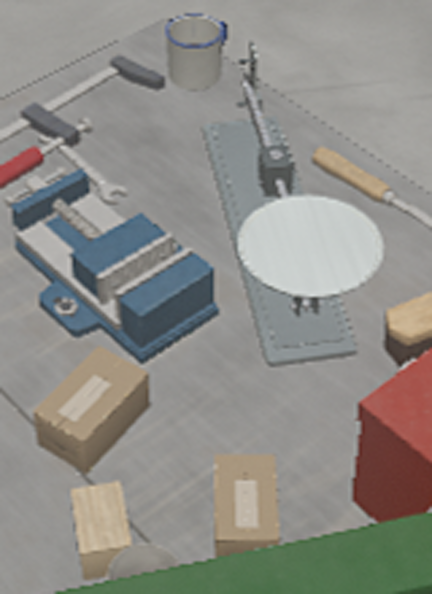

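The crops show a dark poise block at crop (241,111), on a beam running nearly along y. The carton at top crop (614,222) is about 48 mm high, so it is the small one. The one at (484,348) is about 57 mm high, so it is the larger. Next I'll get precise poses.

```bash
cat >> h.py <<'E'
def cloud(n,d):
    c,f=cal(n); v,u=np.mgrid[:384,:512]; p=np.stack([(u-c["cx"])/f*d,(v-c["cy"])/f*d,d,np.ones_like(d)],-1)
    return (p@np.linalg.inv(np.array(c["view"])).T)[...,:3]
def sel(P,x,y,z):
    m=(P[...,0]>x[0])&(P[...,0]<x[1])&(P[...,1]>y[0])&(P[...,1]<y[1])&(P[...,2]>z[0])&(P[...,2]<z[1]); return P[m]
def rect(Q):
    r=cv2.minAreaRect(Q[:,:2].astype(np.float32)*1000); return np.round(r[0],1),np.round(r[1],1),round(r[2],1)
E
python3 - <<'E'
from h import *
for n in("top","side"):
    P=cloud(n,np.load(f"a_{n}.npy"))
    for k,x,y,z in(("small",(.37,.50),(-.46,-.31),(.035,.06)),("big",(.22,.38),(-.32,-.16),(.045,.07)),("pan",(.46,.65),(-.24,-.05),(.13,.16)),("poise",(.52,.59),(-.01,.08),(.115,.15)),("table",(.33,.38),(-.45,-.35),(-.02,.02)),("base",(.48,.54),(.0,.15),(.012,.032)),("gauge",(.53,.61),(.19,.26),(.07,.17))):
        Q=sel(P,x,y,z)
        if len(Q): print(n,k,len(Q),rect(Q),"med",np.round(np.median(Q,0),4),"mean",np.round(Q.mean(0),4))
    Q=sel(P,(.53,.58),(.0,.23),(.095,.15)); 
    for a in np.arange(0,.24,.01):
        q=sel(P,(.53,.60),(a-.005,a+.005),(.085,.16))
        if len(q): print(round(a,3),len(q),np.round(np.median(q,0),4),round(q[:,2].max(),3),np.round(q[:,0].min(),3),np.round(q[:,0].max(),3))
E
```

```text
top small 485 (array([ 446.3, -390.8]), array([125. ,  78.5]), 81.3) med [ 0.4392 -0.3767  0.0491] mean [ 0.4397 -0.3777  0.0488]
top big 603 (array([ 301.8, -228.4]), array([113.5,  69. ]), 45.3) med [ 0.3015 -0.2288  0.0574] mean [ 0.3014 -0.2283  0.0573]
top pan 1545 (array([ 556.3, -139.2]), array([153.2, 154.8]), 89.6) med [ 0.5548 -0.1388  0.1444] mean [ 0.5552 -0.1387  0.1444]
top poise 121 (array([553.2,  43.4]), array([63.9, 34.8]), 89.7) med [0.5516 0.032  0.1311] mean [0.5521 0.0316 0.1298]
top table 319 (array([ 355.1, -399.1]), array([97.7, 46.6]), 89.4) med [ 0.3552 -0.3975 -0.0004] mean [ 0.3555 -0.398  -0.0004]
top base 393 (array([519.5,  74. ]), array([ 39.9, 147.4]), 1.3) med [0.5208 0.0757 0.0199] mean [0.5202 0.074  0.02  ]
top gauge 89 (array([554. , 217.9]), array([53.5, 23.3]), 89.8) med [0.5624 0.2129 0.1099] mean [0.5586 0.2178 0.1139]
0.0 7 [0.5525 0.0014 0.1068] 0.11 0.549 0.557
0.01 25 [0.5508 0.012  0.1163] 0.135 0.538 0.569
0.02 30 [0.5503 0.0214 0.1299] 0.139 0.536 0.57
0.03 33 [0.5485 0.0287 0.1314] 0.141 0.535 0.57
0.04 35 [0.5483 0.0392 0.1306] 0.13
[... 2222 characters left out ...]
911 0.1063] 0.111 0.547 0.555
0.1 7 [0.5498 0.0961 0.1097] 0.111 0.547 0.555
0.11 8 [0.5484 0.1102 0.1064] 0.109 0.547 0.555
0.12 7 [0.5503 0.1181 0.1105] 0.113 0.546 0.554
0.13 7 [0.5487 0.1289 0.1073] 0.112 0.548 0.556
0.14 8 [0.5487 0.1405 0.1053] 0.111 0.547 0.553
0.15 6 [0.5494 0.1507 0.1078] 0.111 0.548 0.555
0.16 8 [0.5473 0.1583 0.1031] 0.112 0.546 0.555
0.17 5 [0.5499 0.1703 0.1083] 0.111 0.548 0.553
0.18 8 [0.5476 0.1791 0.1036] 0.11 0.547 0.554
0.19 4 [0.5469 0.1915 0.0991] 0.108 0.546 0.552
0.2 18 [0.5619 0.2023 0.1176] 0.144 0.541 0.563
0.21 21 [0.56   0.2084 0.1165] 0.147 0.541 0.564
0.22 12 [0.5616 0.2176 0.1146] 0.15 0.552 0.563
0.23 11 [0.5609 0.2327 0.1023] 0.15 0.554 0.564
```

```bash
python3 - <<'E'
from h import *
for n in("top","side"):
    P=cloud(n,np.load(f"a_{n}.npy"))
    Q=sel(P,(.38,.50),(-.445,-.32),(.042,.056))
    for k in range(3):
        m=Q[:,:2].mean(0); w,V=np.linalg.eigh(np.cov(Q[:,:2].T)); p=(Q[:,:2]-m)@V
        Q=Q[(abs(p[:,1])<.054)&(abs(p[:,0])<.034)]
    V=V*np.sign(V[1]); print(n,len(Q),m,np.degrees(np.arctan2(V[1,1],V[0,1])),np.sqrt(12*w),rect(Q))
    # obstacles: tall things in the travel corridor
    for y in np.arange(.6,-.5,-.1):
        q=sel(P,(.3,.7),(y-.05,y+.05),(.03,1)); 
        if len(q): print(round(y,1),np.round(np.percentile(q[:,2],99),3),end="; ")
E
```

```text
top 442 [ 0.44002274 -0.37778025] 79.669598899169 [0.06276437 0.10147851] (array([ 440.6, -378.4]), array([102.1,  63.1]), 80.9)
0.4 0.087; 0.3 0.087; 0.2 0.15; 0.1 0.118; 0.0 0.135; -0.1 0.152; -0.2 0.151; -0.3 0.167; -0.4 0.167; side 750 [ 0.43835217 -0.38605614] 79.75052521730535 [0.06253942 0.10219542] (array([ 439.5, -383.6]), array([101.4,  61.3]), 80.2)
0.4 0.083; 0.3 0.082; 0.2 0.15; 0.1 0.112; 0.0 0.135; -0.1 0.149; -0.2 0.149; -0.3 0.163; -0.4 0.163;
```

{"api": "servo_tool", "payload": {"motion": [[[1, 0.5, -0.5, 0, -0.4], [1, 0.82, -0.85, 0, -0.4], [1, 0.82, -0.85, 0, -0.4], [1, 0.82, -0.85, 0, -0.4], [1, 0.82, -0.85, 0, -0.4], [1, 0.82, -0.85, 0, -0.4], [1, 0.82, -0.85, 0, -0.4], [1, 0.82, -0.85, 0, -0.4], [1, 0.82, -0.85, 0, -0.4], [1, 0.82, -0.85, 0, -0.4], [1, 0.2, -1, 0, -0.4], [1, 0.05, -1, 0, -0.4], [1, 0.05, -1, 0, -0.4], [1, 0.05, -1, 0, -0.4], [1, 0, -1, 0, -0.4], [1, 0, -1, 0, -0.4], [1, 0, -1, 0, -0.4], [1, 0, -1, 0, -0.4], [1, 0, -1, 0, -0.4], [1, 0, -0.5, 0, -0.4]]], "newtons": 30}}

```text
t: 2.1
eef_pos: [0.5483, -0.0719, 0.2533]
tool_rot: [0.0, 0.605, 0.796, -0.001]
contact_force: [-0.9, -0.5, -0.1]
gripper_width: 1.001
grasp_force: 0.0
```

```bash
cat > st.py <<'E'
from h import *
o=bot.get_obs(); q=o["tool_rot"]; print("t",o["t"],"p",np.round(o["eef_pos"],4),"yaw",round(float(2*np.arctan2(q[2],q[1])-np.pi/2),4),"F",np.round(o["contact_force"],2),"g",round(o["gripper_width"],3),round(o["grasp_force"],1),"q",np.round(o["q"],2))
E
python3 st.py
```

```text
t 2.1 p [ 0.5483 -0.0719  0.2533] yaw 0.2721 F [-0.89 -0.51 -0.1 ] g 1.001 0.0 q [-0.38  0.29  0.49  1.88 -0.16  1.01  0.45]
```

{"api": "servo_tool", "payload": {"motion": [[[1, -0.3, -0.86, 0, -0.42], [1, -0.3, -0.86, 0, -0.42], [1, -0.3, -0.86, 0, -0.42], [1, -0.3, -0.86, 0, -0.42], [1, -0.3, -0.86, 0, -0.42], [1, -0.3, -0.86, 0, -0.42], [1, -0.3, -0.86, 0, -0.42], [1, -0.3, -0.86, 0, -0.42], [1, -0.3, -0.86, 0, -0.42], [1, 0, 0, -0.6, 0], [1, 0, 0, -0.9, 0], [1, 0, 0, -0.9, 0], [1, 0, 0, 0, 0], [1, 0, 0, 0, 0]]]}}

```text
t: 3.5
eef_pos: [0.4413, -0.377, 0.1574]
tool_rot: [-0.001, 0.766, 0.643, -0.0]
contact_force: [-0.2, -0.2, 0.4]
gripper_width: 1.001
grasp_force: 0.0
```

```bash
python3 st.py
```

```text
t 3.5 p [ 0.4413 -0.377   0.1574] yaw -0.1744 F [-0.23 -0.22  0.39] g 1.001 0.0 q [ 0.13  0.5   0.62  1.9  -0.37  0.86  0.77]
```

{"api": "servo_tool", "payload": {"motion": [[[1, -0.04, -0.1, -0.8, 0], [1, 0, 0, -0.8, 0], [1, 0, 0, -0.8, 0], [1, 0, 0, -0.45, 0], [1, 0, 0, -0.3, 0], [1, 0, 0, 0, 0], [1, 0, 0, 0, 0], [0, 0, 0, 0, 0], [0, 0, 0, 0, 0], [0, 0, 0, 0, 0], [0, 0, 0, 0, 0], [0, 0, 0, 0, 0], [0, 0, 0, 0, 0]]], "newtons": 30}}

```text
t: 4.8
eef_pos: [0.4401, -0.382, 0.0327]
tool_rot: [0.001, 0.766, 0.643, 0.0]
contact_force: [-0.7, 0.6, 6.2]
gripper_width: 0.721
grasp_force: 33.6
```

```bash
python3 st.py
```

```text
t 4.8 p [ 0.4401 -0.382   0.0327] yaw -0.1745 F [-0.69  0.65  6.24] g 0.721 33.6 q [ 0.25  0.68  0.48  1.95 -0.51  0.63  0.89]
```

{"api": "servo_tool", "payload": {"motion": [[[0, 0, 0, 0.2, 0], [0, 0, 0, 0.6, 0], [0, 0, 0, 0.9, 0], [0, 0, 0, 0.9, 0], [0, 0, 0, 0.9, 0], [0, 0, 0, 0.9, 0], [0, 0, 0, 0.5, 0], [0, 0.2, 0.4, 0, 0.1], [0, 0.4, 0.8, 0, 0.2], [0, 0.4, 0.85, 0, 0.25], [0, 0.4, 0.85, 0, 0.25], [0, 0.4, 0.85, 0, 0.25], [0, 0.4, 0.85, 0, 0.2], [0, 0.4, 0.85, 0, 0.2], [0, 0.26, 0.6, 0, 0], [0, 0, 0, 0, 0], [0, 0, 0, 0, 0], [0, 0, 0, 0, 0], [0, 0, 0, 0, 0]]]}}

```text
t: 6.7
eef_pos: [0.553, -0.1407, 0.2273]
tool_rot: [-0.0, 0.708, 0.706, -0.0]
contact_force: [-0.5, 0.6, -6.5]
gripper_width: 0.721
grasp_force: 36.5
```

```bash
python3 st.py; python3 - <<'E'
from h import *
grab("c")
for k in range(2): print(bot.get_obs()["contact_force"])
for n in("top","side"):
    P=cloud(n,np.load(f"c_{n}.npy"));Q=sel(P,(.46,.65),(-.24,-.05),(.13,.157));print(len(Q),np.median(Q,0))
s=cv2.imread("pics/c_side.png");cv2.imwrite("pics/c2.png",cv2.resize(s[110:310,200:400],None,fx=3,fy=3,interpolation=cv2.INTER_CUBIC))
E
```

```text
t 6.7 p [ 0.553  -0.1407  0.2273] yaw -0.003 F [-0.51  0.65 -6.5 ] g 0.721 36.5 q [-0.32  0.37  0.59  1.87 -0.25  0.97  0.37]
[ 0.21618089 -0.23558115 -7.20397441]
[ 0.21618089 -0.23558115 -7.20397441]
208 [ 0.52636601 -0.19766719  0.14458408]
1151 [ 0.53988125 -0.1587084   0.14375952]
```

View pics/c2.png

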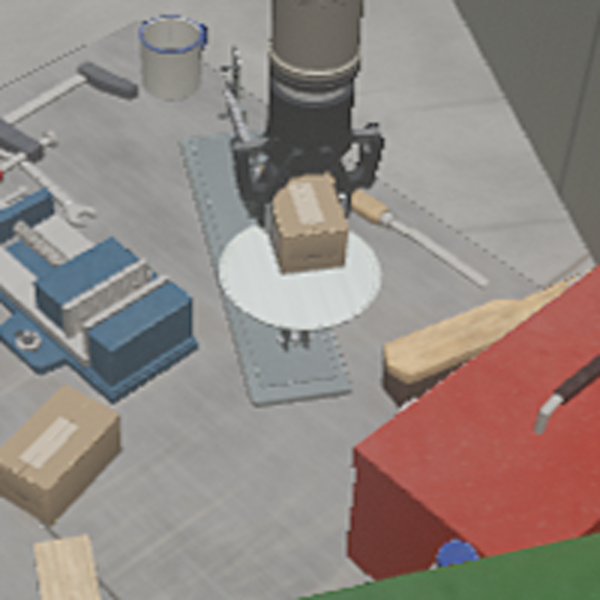

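The carton is level and held over the pan. The force reads about 7 N, so roughly 0.7 kg. I'll lower it gently to just above the pan's lower stop.

{"api": "servo_tool", "payload": {"motion": [[[0, 0.03, 0, -0.4, 0], [0, 0, 0, -0.5, 0], [0, 0, 0, -0.25, 0], [0, 0, 0, -0.05, 0], [0, 0, 0, -0.05, 0], [0, 0, 0, -0.05, 0], [0, 0, 0, -0.05, 0], [0, 0, 0, -0.05, 0], [0, 0, 0, -0.05, 0], [0, 0, 0, 0, 0], [0, 0, 0, 0, 0], [0, 0, 0, 0, 0]]]}}

```text
t: 8.0
eef_pos: [0.5553, -0.1394, 0.1694]
tool_rot: [0.0, 0.707, 0.707, 0.0]
contact_force: [0.4, -0.1, -5.6]
gripper_width: 0.727
grasp_force: 36.7
```

```bash
python3 st.py
```

```text
t 8.0 p [ 0.5553 -0.1394  0.1694] yaw -0.0006 F [ 0.43 -0.14 -5.56] g 0.727 36.7 q [-0.29  0.45  0.55  1.91 -0.31  0.86  0.42]
```

{"api": "servo_tool", "payload": {"motion": [[[0, 0, 0, -0.03, 0], [0, 0, 0, -0.03, 0], [0, 0, 0, -0.03, 0], [0, 0, 0, 0, 0], [0, 0, 0, 0, 0]]]}}

```text
t: 8.5
eef_pos: [0.5552, -0.1392, 0.1657]
tool_rot: [0.0, 0.707, 0.707, 0.0]
contact_force: [0.7, 1.5, -4.3]
gripper_width: 0.721
grasp_force: 36.8
```

```bash
python3 st.py
```

```text
t 8.5 p [ 0.5552 -0.1392  0.1657] yaw -0.0003 F [ 0.66  1.51 -4.35] g 0.721 36.8 q [-0.28  0.46  0.55  1.92 -0.31  0.85  0.42]
```

{"api": "servo_tool", "payload": {"motion": [[[0, 0, 0, -0.03, 0], [0, 0, 0, 0, 0], [0.78, 0, 0, 0, 0], [0.85, 0, 0, 0, 0], [0.95, 0, 0, 0, 0], [1, 0, 0, 0, 0], [1, 0, 0, 0, 0], [1, 0, 0, 0, 0], [1, 0, 0, 0.2, 0], [1, 0, 0, 0.6, 0], [1, 0, 0, 0.9, 0], [1, 0, 0, 0.9, 0], [1, 0, 0, 0, 0]]]}}

```text
t: 9.8
eef_pos: [0.5577, -0.1407, 0.274]
tool_rot: [0.004, 0.708, 0.707, 0.003]
contact_force: [-0.3, -0.5, -0.0]
gripper_width: 1.001
grasp_force: 0.0
```

```bash
python3 st.py; cat > look.py <<'E'
from h import *
import sys
grab(sys.argv[1])
for n in("top","side"):
    P=cloud(n,np.load(f"{sys.argv[1]}_{n}.npy"))
    Q=sel(P,(.46,.65),(-.24,-.05),(.125,.156)); print(n,"pan",len(Q),np.round(np.median(Q[:,2]),4),np.round(Q[:,2].mean(),4),rect(Q)[:2])
    Q=sel(P,(.47,.65),(-.24,-.04),(.17,.2)); 
    if len(Q):print("carton",rect(Q),np.median(Q[:,2]),"plane tilt",np.round(np.linalg.lstsq(np.c_[Q[:,:2]-Q[:,:2].mean(0),np.ones(len(Q))],Q[:,2],rcond=None)[0],3))
    Q=sel(P,(.52,.59),(-.01,.215),(.118,.165));Q=Q[Q[:,0]<.556]
    if len(Q):print("poise",rect(Q),np.round(np.median(Q,0),4))
    for a,b in((0,.05),(.05,.1),(.1,.15),(.15,.19)):
        q=sel(P,(.546,.558),(a,b),(.085,.145)); print("beam",a,len(q),np.round(np.median(q,0),4)) if len(q) else 0
E
python3 look.py d
```

```text
t 9.8 p [ 0.5577 -0.1407  0.274 ] yaw -0.0013 F [-0.29 -0.48 -0.04] g 1.001 0.0 q [-0.35  0.32  0.61  1.81 -0.21  1.06  0.34]
top pan 179 0.1343 0.1343 (array([ 533.6, -197.6]), array([ 27.7, 111.9]))
carton (array([ 532.2, -182.9]), array([ 3.3, 14.8]), 84.4) 0.1820002083498763 plane tilt [-0.239 -0.861  0.183]
poise (array([548.4, 112.1]), array([203. ,  20.4]), 87.4) [0.5495 0.0797 0.1323]
beam 0 46 [0.5526 0.0247 0.139 ]
beam 0.05 56 [0.5511 0.0756 0.1226]
beam 0.1 52 [0.5499 0.1257 0.1268]
beam 0.15 44 [0.5497 0.1683 0.131 ]
side pan 992 0.1331 0.1346 (array([ 553.8, -146.6]), array([148.9, 153.8]))
carton (array([ 554. , -139.6]), array([ 63. , 107.9]), 0.3) 0.1813866161860227 plane tilt [0.024 0.029 0.181]
poise (array([547.1, 107.9]), array([212.9,  22.4]), 88.3) [0.5476 0.0362 0.1308]
beam 0 35 [0.553 0.008 0.117]
beam 0.1 1 [0.5571 0.1068 0.1221]
beam 0.15 15 [0.5484 0.1777 0.1307]
```

{"api": "servo_tool", "payload": {"motion": [[[0.8, 0, 0.4, 0, 0], [0.8, -0.04, 0.86, 0, 0], [0.8, -0.04, 0.86, 0, 0], [0.8, -0.04, 0.86, 0, 0], [0.8, 0, 0.86, 0, 0], [0.8, 0, 0.45, -0.2, 0], [0.8, 0, 0, -0.8, 0], [0.8, 0, 0, -0.8, 0], [0.8, 0, 0, -0.2, 0], [0.8, 0, 0, 0, 0], [0.8, 0, 0, 0, 0]]], "newtons": 20}}

```text
t: 11.0
eef_pos: [0.5508, 0.0315, 0.1892]
tool_rot: [0.0, 0.708, 0.706, 0.0]
contact_force: [-0.2, 0.1, 0.9]
gripper_width: 0.8
grasp_force: 0.0
```

```bash
python3 st.py
```

```text
t 11.0 p [0.5508 0.0315 0.1892] yaw -0.0017 F [-0.18  0.07  0.92] g 0.8 0.0 q [-0.58  0.38  0.52  1.94 -0.24  0.88  0.06]
```

{"api": "servo_tool", "payload": {"motion": [[[0.8, 0.03, -0.02, -0.5, 0], [0.8, 0, 0, -0.6, 0], [0.8, 0, 0, -0.35, 0], [0.8, 0, 0, -0.1, 0], [0.8, 0, 0, 0, 0], [0.5, 0, 0, 0, 0], [0.5, 0, 0, 0, 0], [0.45, 0, 0, 0, 0], [0.4, 0, 0, 0, 0], [0.3, 0, 0, 0, 0], [0.3, 0, 0, 0, 0], [0.3, 0, 0, 0, 0]]], "newtons": 20}}

```text
t: 12.2
eef_pos: [0.5532, 0.0315, 0.1276]
tool_rot: [0.001, 0.707, 0.707, 0.001]
contact_force: [4.8, -0.0, 5.4]
gripper_width: 0.397
grasp_force: 21.0
```

```bash
python3 st.py; python3 - <<'E'
from h import *
grab("e")
t=cv2.imread("pics/e_top.png");s=cv2.imread("pics/e_side.png")
A=cv2.resize(t[120:220,150:300],None,fx=2.6,fy=2.6,interpolation=cv2.INTER_CUBIC);B=cv2.resize(s[100:250,230:360],None,fx=3,fy=3,interpolation=cv2.INTER_CUBIC)
o=np.zeros((450,780,3),np.uint8);o[:260,:390]=A;o[:450,390:780]=B;cv2.imwrite("pics/e.png",o)
E
```

```text
t 12.2 p [0.5532 0.0315 0.1276] yaw -0.0003 F [ 4.84 -0.01  5.44] g 0.397 21.0 q [-0.54  0.47  0.47  1.98 -0.31  0.75  0.12]
```

View pics/e.png

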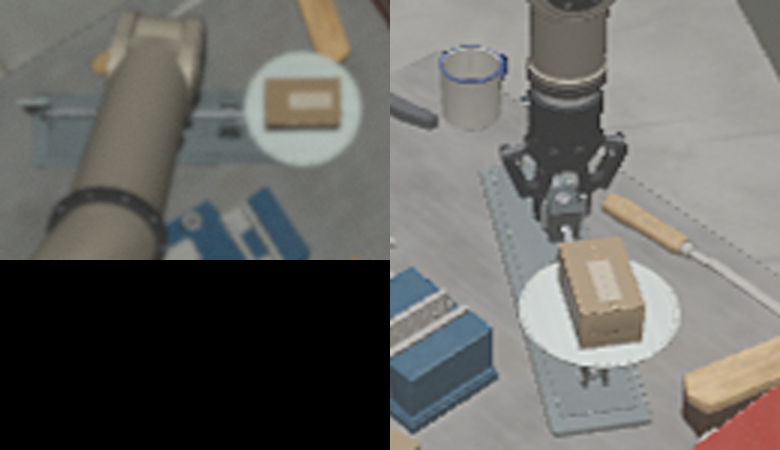

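{"api": "servo_tool", "payload": {"motion": [[[0.3, 0.02, 0.15, 0.013, 0], [0.3, 0, 0.3, 0.027, 0], [0.3, 0, 0.3, 0.027, 0], [0.3, 0, 0.3, 0.027, 0], [0.3, 0, 0.3, 0.027, 0], [0.3, 0, 0.3, 0.027, 0], [0.3, 0, 0.3, 0.027, 0], [0.3, 0, 0.3, 0.027, 0], [0.3, 0, 0.3, 0.027, 0], [0.3, 0, 0.3, 0.027, 0], [0.3, 0, 0.3, 0.027, 0], [0.3, 0, 0.1, 0.01, 0], [0.3, 0, 0, 0, 0], [0.3, 0, 0, 0, 0]]]}}

```text
t: 13.7
eef_pos: [0.5523, 0.1616, 0.1381]
tool_rot: [0.0, 0.707, 0.707, 0.0]
contact_force: [4.5, -1.3, -0.7]
gripper_width: 0.393
grasp_force: 20.6
```

```bash
python3 st.py; python3 look.py f
```

```text
t 13.7 p [0.5523 0.1616 0.1381] yaw -0.0003 F [ 4.52 -1.33 -0.66] g 0.393 20.6 q [-0.75  0.49  0.47  1.92 -0.3   0.8  -0.12]
top pan 932 0.1341 0.1344 (array([ 555.5, -138. ]), array([150.8, 156.4]))
carton (array([ 554.3, -135.7]), array([99. , 63.6]), 89.8) 0.18277327074113436 plane tilt [ 0.023 -0.007  0.183]
poise (array([550.4,  84.8]), array([ 29.3, 158.9]), 11.3) [0.5501 0.1116 0.1258]
beam 0 47 [0.5509 0.0256 0.1175]
beam 0.05 53 [0.5509 0.0752 0.1209]
beam 0.1 47 [0.551  0.1231 0.1238]
side pan 996 0.1336 0.1351 (array([ 553.5, -147.1]), array([147.8, 153.3]))
carton (array([ 554.1, -140.1]), array([ 63.2, 106.4]), 0.3) 0.1817023909091673 plane tilt [0.014 0.021 0.181]
poise (array([538.3, 106.4]), array([ 35.8, 204.6]), 0.4) [0.5462 0.1405 0.134 ]
beam 0 45 [0.5501 0.0267 0.1158]
beam 0.05 38 [0.5505 0.0771 0.1201]
beam 0.1 50 [0.5497 0.1304 0.1257]
beam 0.15 1 [0.5481 0.1503 0.1447]
```

Release, rise, and look at where the beam settles.

{"api": "servo_tool", "payload": {"motion": [[[0.45, 0, 0, 0, 0], [0.6, 0, 0, 0, 0], [0.8, 0, 0, 0, 0], [0.8, 0, 0, 0.3, 0], [0.8, 0, 0, 0.7, 0], [0.8, 0, 0, 0.9, 0], [0.8, 0, 0, 0.6, 0], [0.8, -0.3, 0.8, 0, 0], [0.8, -0.3, 0.8, 0, 0], [0.8, -0.3, 0.8, 0, 0], [0.8, -0.3, 0.8, 0, 0], [0.8, -0.3, 0.8, 0, 0], [0.8, 0, 0, 0, 0], [0.8, 0, 0, 0, 0], [0.8, 0, 0, 0, 0], [0.8, 0, 0, 0, 0]]]}}

```text
t: 15.4
eef_pos: [0.493, 0.3198, 0.2386]
tool_rot: [0.0, 0.708, 0.706, 0.0]
contact_force: [0.6, 0.4, -0.5]
gripper_width: 0.801
grasp_force: 0.0
```

```bash
python3 st.py; python3 look.py g; python3 - <<'E'
from h import *
t=cv2.imread("pics/g_top.png");s=cv2.imread("pics/g_side.png")
A=cv2.resize(t[120:200,150:300],None,fx=2.6,fy=2.6,interpolation=cv2.INTER_CUBIC);B=cv2.resize(s[115:185,255:320],None,fx=6,fy=6,interpolation=cv2.INTER_CUBIC)
o=np.zeros((430,790,3),np.uint8);o[:A.shape[0],:390]=A;o[:B.shape[0],400:790]=B[:,:390];cv2.imwrite("pics/g.png",o)
E
```

```text
t 15.4 p [0.493  0.3198 0.2386] yaw -0.0032 F [ 0.6   0.41 -0.46] g 0.801 0.0 q [-1.06  0.37  0.48  1.81 -0.2   1.   -0.5 ]
top pan 940 0.1418 0.142 (array([ 554.1, -139.3]), array([153.6, 154.4]))
carton (array([ 554.8, -136.4]), array([ 63.9, 100.7]), 0.5) 0.19020223483992627 plane tilt [ 0.051 -0.008  0.19 ]
poise (array([546. , 108.4]), array([ 21.6, 208.1]), 1.5) [0.5473 0.1592 0.1324]
beam 0 42 [0.5515 0.0245 0.1106]
beam 0.05 43 [0.5519 0.0753 0.1122]
beam 0.1 47 [0.5519 0.1282 0.1159]
beam 0.15 34 [0.5518 0.1686 0.1334]
side pan 943 0.1411 0.1417 (array([ 553.5, -148.4]), array([146. , 154.1]))
carton (array([ 553.9, -140.8]), array([ 63.4, 106.5]), 0.7) 0.18923020926850653 plane tilt [0.048 0.059 0.188]
poise (array([546., 125.]), array([ 22.1, 168.5]), 3.1) [0.5452 0.1507 0.1319]
beam 0 42 [0.5503 0.0292 0.1113]
beam 0.05 39 [0.5496 0.0781 0.1123]
beam 0.1 55 [0.5499 0.1373 0.1148]
beam 0.15 17 [0.5521 0.16   0.1343]
```

View pics/g.png

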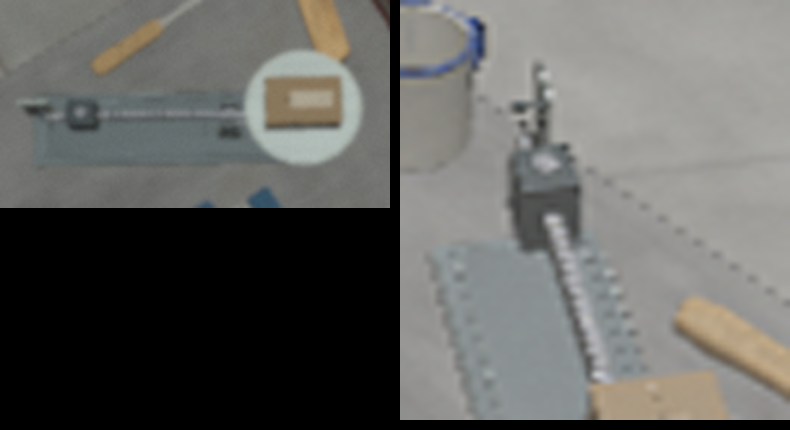

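The top view shows the carton centred on the pan and the poise near the outer end at crop (82,113). In the side crop the black tip is beside the gauge at about (522,105), so the beam is off its stop. Next I'll measure the beam angle precisely from pan and carton-top height differences, averaged over frames.

```bash
cat > ang.py <<'E'
from h import *
import sys
if len(sys.argv)>2:
    for n in("top","side"):
        np.save(f"{sys.argv[1]}_{n}.npy",np.mean([bot.read_camera(n)[1] for _ in range(6)],0))
def zc(n,tag):   # heights on fixed interior pixels
    P=cloud(n,np.load(f"{tag}_{n}.npy")); R=cloud(n,np.load(f"g_{n}.npy"))
    out=[]
    m=(abs(R[...,0]-.554)<.024)&(abs(R[...,1]+.139)<.042)&(abs(R[...,2]-.19)<.008); out.append((np.median(P[m][:,2]),m.sum()))
    r=np.hypot(R[...,0]-.554,R[...,1]+.14)
    m=(r<.066)&(abs(R[...,2]-.1415)<.006)&(abs(R[...,0]-.554)>.038); out.append((np.median(P[m][:,2]),m.sum()))
    return out
def poise(n,tag):
    P=cloud(n,np.load(f"{tag}_{n}.npy"))
    q=sel(P,(.53,.575),(.1,.215),(.127,.15)); return np.round((np.percentile(q[:,1],[3,50,97])),4),np.round(np.median(q[:,2]),4)
for n in("top","side"):
    for tag in ["a","d","f","g"]+sys.argv[1:2]: print(n,tag,[(round(float(z),5),int(k)) for z,k in zc(n,tag)], poise(n,tag) if tag>="g" else "")
E
python3 ang.py h 1
```

```text
top a [(0.14404, 347), (0.14391, 261)] 
top d [(0.68551, 347), (0.68097, 261)] 
top f [(0.18295, 347), (0.13382, 261)] 
top g [(0.19048, 347), (0.14144, 261)] (array([0.1439, 0.1647, 0.2123]), np.float64(0.1343))
top h [(0.19071, 347), (0.1412, 261)] (array([0.1436, 0.1646, 0.2124]), np.float64(0.1342))
side a [(0.14308, 337), (0.14305, 294)] 
side d [(0.18176, 337), (0.13223, 294)] 
side f [(0.18217, 337), (0.13255, 294)] 
side g [(0.19001, 337), (0.14032, 294)] (array([0.1384, 0.1578, 0.2093]), np.float64(0.1336))
side h [(0.18992, 337), (0.14046, 294)] (array([0.1388, 0.1583, 0.2083]), np.float64(0.1331))
```

```bash
python3 - <<'E'
from h import *
from scipy.stats import theilslopes
for n in("top","side"):
    for tag in("a","d","f","g","h"):
        P=cloud(n,np.load(f"{tag}_{n}.npy")); y0=.065 if tag=="a" else .0
        y1=.185 if tag=="a" else .125
        Q=sel(P,(.5485,.5565),(y0,y1),(.095,.13))
        if len(Q)<12: print(n,tag,len(Q)); continue
        # per pixel column keep highest
        s,i,lo,hi=theilslopes(Q[:,2],Q[:,1]); print(n,tag,len(Q),"slope",round(s,4),round(lo,4),round(hi,4),"z at pivot",round(i-.04*s,4))
im={k:np.mean([bot.read_camera(k)[0].astype(float) for _ in range(6)],0).astype(np.uint8)[...,::-1] for k in("side","top")}
cv2.imwrite("pics/h_side.png",im["side"]);cv2.imwrite("pics/h_top.png",im["top"])
a=cv2.imread("pics/a_side.png");R=lambda x,f:cv2.resize(x,None,fx=f,fy=f,interpolation=cv2.INTER_CUBIC)
o=np.zeros((590,790,3),np.uint8)
A=R(a[118:158,262:300],10);B=R(im["side"][118:158,262:300],10);o[:400,:380]=A;o[:400,400:780]=B
ta=cv2.imread("pics/a_top.png");C=R(ta[148:172,150:200],7.6);D=R(im["top"][148:172,150:200],7.6);o[405:405+C.shape[0],:380]=C;o[405:405+D.shape[0],400:780]=D
cv2.imwrite("pics/h.png",o)
piv=np.array([.5535,-.04,.105])
for th in(-.0245,-.013,0,.0135,.0245):
    tip=piv+np.array([-.003,.262,.262*th]); print(th,"tip side",np.round(proj("side",tip),1),"top",np.round(proj("top",tip),1))
E
```

```text
top a 83 slope -0.0325 -0.0641 -0.007 z at pivot 0.1155
top d 68 slope 0.0835 0.0193 0.1304 z at pivot 0.1113
top f 107 slope 0.0821 0.047 0.1201 z at pivot 0.1107
top g 95 slope 0.0454 0.0239 0.0683 z at pivot 0.1082
top h 104 slope 0.0276 0.0052 0.0516 z at pivot 0.1103
side a 44 slope -0.02 -0.0457 0.0022 z at pivot 0.1127
side d 16 slope 1.3412 0.6928 2.7259 z at pivot 0.0532
side f 69 slope 0.0962 0.0736 0.1173 z at pivot 0.1107
side g 69 slope 0.0237 -0.0008 0.05 z at pivot 0.1112
side h 67 slope 0.0224 0.0091 0.0412 z at pivot 0.1116
-0.0245 tip side [274.5 139.2] top [164.4 165.5]
-0.013 tip side [274.5 138.5] top [164.3 165.4]
0 tip side [274.5 137.7] top [164.1 165.2]
0.0135 tip side [274.6 136.9] top [163.9 165. ]
0.0245 tip side [274.6 136.2] top [163.8 164.8]
```

View pics/h.png

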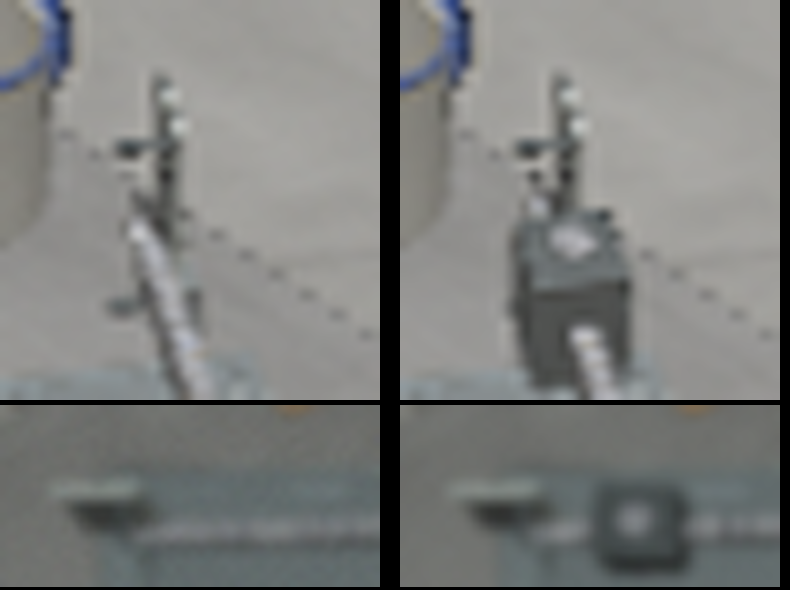

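The estimates referenced to the pan and to the tip put the beam at about +0.002 to +0.010 rad. That is within half a notch (0.012) and inside the gauge band (0.017). Last check: poise seating, motion at rest, and the bystanders.

```bash
python3 - <<'E'
from h import *
a=cv2.imread("pics/a_top.png",0).astype(np.float32);h=cv2.imread("pics/h_top.png",0).astype(np.float32)
k=8;up=lambda x:cv2.resize(x,None,fx=k,fy=k,interpolation=cv2.INTER_CUBIC)
H=up(h[148:180,160:200])
T=up(a[154:173,211:226]); r=cv2.matchTemplate(H,T,cv2.TM_CCOEFF_NORMED);_,m,_,l=cv2.minMaxLoc(r)
du=(160+l[0]/k)-211; print("score",m,"du",du,"dv",148+l[1]/k-154)
c,f=cal("top"); u0=218.; 
for z0,z1 in((.1315,.134),): 
    d0=1.654-z0;d0=np.load("a_top.npy")[163,217];print("shift mm",du/f*d0*1000, d0)
S=[np.load(f"{t}_side.npy") for t in "ah"];Tt=[np.load(f"{t}_top.npy") for t in "ah"]
for n,(x,y) in(("top",Tt),("side",S)):
    A,B=cloud(n,x),cloud(n,y)
    for nm,X,Y,Z in(("big",(.22,.38),(-.32,-.16),(.045,.07)),("tin",(.28,.38),(-.53,-.44),(.02,.09)),("mug",(.43,.58),(.3,.42),(.02,.1))):
        p,q=sel(A,X,Y,Z),sel(B,X,Y,Z); print(n,nm,len(p),len(q),*(np.round(np.median(v,0),3) for v in(p,q) if len(v)))
E
python3 ang.py i 1 | grep -E " (g|h|i) "
```

```text
score 0.9538577795028687 du -36.625 dv 0.5
shift mm -128.38717566348637 1.553121
top big 603 597 [ 0.302 -0.229  0.057] [ 0.302 -0.229  0.057]
top tin 251 244 [ 0.318 -0.488  0.051] [ 0.316 -0.49   0.05 ]
top mug 510 186 [0.511 0.378 0.036] [0.506 0.354 0.032]
side big 831 817 [ 0.3   -0.237  0.057] [ 0.3   -0.238  0.057]
side tin 129 120 [ 0.318 -0.445  0.06 ] [ 0.314 -0.445  0.061]
side mug 492 477 [0.509 0.355 0.054] [0.509 0.356 0.055]
top g [(0.19048, 347), (0.14144, 261)] (array([0.1439, 0.1647, 0.2123]), np.float64(0.1343))
top i [(0.19067, 347), (0.14124, 261)] (array([0.1438, 0.1646, 0.2122]), np.float64(0.1345))
side g [(0.19001, 337), (0.14032, 294)] (array([0.1384, 0.1578, 0.2093]), np.float64(0.1336))
side i [(0.18989, 337), (0.14034, 294)] (array([0.138 , 0.1582, 0.2089]), np.float64(0.1332))
```

```bash
python3 -c "
from station import bot
print(bot.get_obs()['t'],bot.hand_in())"
```

```text
the job is handed in; nothing more can be done
17.3 None
```

I handed the job in at 17.3 s with the screw carton flat in the middle of the pan and the poise in what I measured as the 15th notch (0.14 m), so about 0.70 kg; the beam is free and at rest within my measured margin of level (about +0.002 to +0.010 rad against 0.017 allowed, read from depth rather than directly off the gauge lines), and the bystanders are unmoved.

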